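Seat the vial rack in the reader's corner, then hold it up level

TASK

Set the blue vial rack square and flush into the corner of the fence on the rack reader, standing on the plate against both fences for a second so that its vials can be read. Then grip it and lift it straight up, with all four vials standing in it, and hold it still and level about 12 cm above its place in the corner, so that the reader can take its empty picture; finish while still holding it there. Leave the dropper bottle, the petri dish and the tin where they are, and don't let the rack tip or a vial come out.

Things in the scene. Friction and masses are not known exactly. Their poses are not given: they have to be found in the camera images.
- reader: The rack reader, fixed on the table (yaw varies to 0.3 rad): smooth grey plate 180 (x) x 270 (y) x 14 mm with an L-shaped aluminium fence on it, 12 mm thick. Origin: centre of the underside; x away from the robot, y left, z up. Inner fence faces at x = +70 mm (far) and y = +115 mm (left, from x = +24 to +82, 30 mm high above the plate). The other two sides are open.
- far_fence (a point): Middle of the far fence's inner face at the plate's upper face: x = +70, y = +39, z = +14 mm in the reader's frame, with its axes. The far fence runs 76 mm either way along y; its two end stops, 35 mm long each, rise 30 mm above the plate; the 82 mm between them is a low rail, 10 mm high, so that a finger has room above it behind the rack.
- seat (a point): Middle of the rack's place in the corner, on the plate's upper face: x = +50, y = +39, z = +14 mm in the reader's frame, with its axes. The rack's origin is here, and its long side along y, when it stands flush against both fences.
- rack: Loose blue vial rack, 40 (x) x 152 (y) x 52 mm, about 85 g, starting on the plate 25 to 65 mm short of each fence, up to 0.25 rad askew. Origin: centre of its underside; z up. Base 5 mm thick, full end walls; each long side has rails flush with the base edge at 22-26 and 42-46 mm height, so it can be gripped from above across its 40 mm width at mid-length. Vial caps reach 72 mm above its underside.
- vial_1: Loose clear vial with a red screw cap, 18 mm across, 66 mm high, about 17 g, standing with some play in the rack. Four of the rack's six places are filled, 12 and 60 mm either side of its middle; which vial is where varies. Origin: centre of its foot, 5 mm above the rack's underside; z along its axis.
- vial_3: Loose clear vial with a blue screw cap, 18 mm across, 66 mm high, about 17 g, standing with some play in the rack. Four of the rack's six places are filled, 12 and 60 mm either side of its middle; which vial is where varies. Origin: centre of its foot, 5 mm above the rack's underside; z along its axis.
- vial_4: Loose clear vial with a white screw cap, 18 mm across, 66 mm high, about 17 g, standing with some play in the rack. Four of the rack's six places are filled, 12 and 60 mm either side of its middle; which vial is where varies. Origin: centre of its foot, 5 mm above the rack's underside; z along its axis.
- vial_6: Loose clear vial with a yellow screw cap, 18 mm across, 66 mm high, about 17 g, standing with some play in the rack. Four of the rack's six places are filled, 12 and 60 mm either side of its middle; which vial is where varies. Origin: centre of its foot, 5 mm above the rack's underside; z along its axis.
- dropper: Bystander, loose: brown glass dropper bottle with a black bulb, 33 mm across, 102 mm high, standing behind the reader's far fence. Origin: centre of its foot.
- dish: Bystander, loose: covered petri dish, 60 mm across, 14 mm high, lying in front of the reader. Origin: centre of its underside.
- tin: Bystander, loose: flat grey round steel tin, 102 mm across, 14 mm high, lying in front of the reader. Origin: centre of its underside.

How it is judged:
By the outcome, as a careful person would: the job done as asked, in the order asked, and still so for the second after the job is handed in, while the arm keeps its last pose, push and grip.
It also fails if it takes over 58 s, if anything falls off the work surface, if the arm or the gripper's body presses on something with over 40 N, if the wrist force passes 120 N, or if a joint passes its speed limit or range.

ROBOT

A 6-joint arm with a two-finger parallel gripper is mounted at the origin on a cart in front of the work surface, level with it; the furniture and walls round the work are solid. World frame = base frame: x ahead of the robot, y to its left, z up, the work surface at z = 0. Lengths are in m, angles in rad, forces in N, time in s.
With the tool pointing down it reaches from about 0.275 to 0.825 m from the base axis. Payload 4.9 kg.
Tool frame: the origin (TCP) lies midway between the tips of the shut fingers; the grasp point (between the pads) lies 19 mm behind it; z points along the fingers, y is the line along which they close (so a half turn about z gives the same grasp; the last joint's range is limited). The gripper opens to 85 mm and grips with 20 to 120 N. Pads are 22 mm wide; open, the fingers measure 114 mm over their backs; the gripper's body (76 mm by 85 mm) begins 54 mm behind the grasp point. The pads swing forward as they close: fully open they stand 13 mm farther back than shut.
Start: joints at [-0.134, 0.326, -0.193, 1.052, 0, 1.437], TCP at [0.55, 0, 0.231] pointing down, gripper open.
Joint ranges: [-2.65, 2.65], [-0.97, 1.79], [-1.3, 1.35], [-1.93, 2.1], [-1.47, 1.37], [-3.14, 3.14]. Speed limits (rad/s): [2.57, 2.57, 3.14, 3.14, 3.14, 3.14].

INTERFACE

Orientations are given as a rotation vector (axis times angle).
In Python, from plant import * gives the robot as it stands.
- The arm moves only by the tool play_rows, never from a script. Its argument "targets" is one flat list of numbers, 7 for each row, row after row: the turn, a rotation vector about the tool's x, y, z normalised to -1 to 1, where 1 is pi rad, then the shift along the tool's x, y, z normalised to -1 to 1, where 1 is 25 cm, then the gripper command: -1 is fully open, 1 is shut, values between are in proportion. A call has 1 to 5 rows; each row shifts and turns the commanded pose from where the row before left it, along the tool's axes as they then stand; what a row does not reach is not made up. A row lasts 1/8 s, in which the tool goes at most 62.5 mm and 10.7 degrees, less where a joint would pass 70% of its speed; a pose out of reach is approached as far as the arm can. A call with a number of a shift or a turn outside -1 to 1 is refused whole. A call with a gripper value outside its range is refused whole. The fingers move at their own pace and stop on an object; the grip force is fixed at half the most. Time passes only in rows, so rows that do not move let the fingers close. It gives the time, the measured TCP pose, the force, the opening and the grip force at its end, in the units of the state.
- read_state(): the state, without advancing time (a new reading comes with each control period).
- snapshot(name): name is "scene" or "side" or "wrist"; returns a dict with "image" (420x560x3 uint8, red, green, blue), "z_map" (420x560 float32, m along the optical axis (not along the pixel's ray), 0 where there is no reading), "vertical_fov" (degrees; the focal length in pixels is half the picture's height over the tangent of half this angle, whatever the lens; pixels are square), "cx", "cy" (the principal point, pixels), "xyz" and "orientation" of the camera in the world. Camera axes: x right, y down, z forward; pixel columns grow to the right and rows downward; lengths in m; the calibration is good to about 2 mm. A picture is of the moment at which its call begins.
- job_done(): hands the job in; it is judged then, once.
The state is a dict: "time": time; "joint_positions": joint angles; "joint_velocities": joint speeds; "joint_torque": joint torques, N m; "position": TCP position; "ee_rot": TCP orientation; "contact_force": force on the tool from outside, world axes, zero at the start; "moment": the same for the moment, N m; "finger_gap": finger opening in m; "grip_force": force on a finger pad.
Only numpy, scipy, OpenCV 4.12 (cv2) and the standard library are available. Lean on these libraries where they do the work, as an engineer would, in place of code of your own. Each camera call takes 0.05 s, during which the arm holds its last target. There are 200 camera calls.

## Working session

There is one attempt and no reset: what is moved stays moved. The work goes in short steps, Python scripts to look and compute and a tool call to move; the robot and the scene stay as the last step left them, time stands still between calls to the robot, and variables do not carry over. Pictures are saved under pics/ and viewed, at most 10 in all, crops included, and the job is handed in when it is done.

Besides the shell and the picture viewer there is one more tool, called after "Call:" as a command line: name --argument value ..., lists and objects as JSON in quotes. play_rows: Moves the arm, as the interface text tells. Its arguments: {"type":"object","properties":{"targets":{"type":"array"}},"required":["targets"]}

```bash
ls; mkdir -p pics
python3 - <<'E'
from plant import *
import cv2,numpy as np
s=read_state();print(s)
ims=[]
for n in("scene","side","wrist"):
    d=snapshot(n);np.savez(f"{n}0.npz",**d)
    print(n,d["vertical_fov"],d["cx"],d["cy"],d["xyz"],d["orientation"])
    ims.append(d["image"][:,:,::-1])
cv2.imwrite("pics/a.png",ims[0]);cv2.imwrite("pics/b.png",np.hstack([cv2.resize(i,(400,300)) for i in ims[1:]]))
E
```

```text
pics
{'time': 0.0, 'joint_positions': array([-1.34177550e-01,  3.26920765e-01, -1.93572821e-01,  1.05200251e+00,
       -7.93548364e-07,  1.43660621e+00]), 'joint_velocities': array([-9.31285989e-04, -4.84033456e-05, -1.62960160e-04, -1.90010875e-04,
       -8.49829907e-04,  1.73408891e-03]), 'joint_torque': array([-1.24197268e-03, -4.43398941e+01,  2.62443137e+01,  1.56443648e-02,
       -1.97191571e-04, -6.55614656e-06]), 'position': array([5.49425101e-01, 1.01161551e-04, 2.30518622e-01]), 'ee_rot': array([-2.22047162e+00, -2.22049953e+00,  1.61871366e-03]), 'contact_force': array([ 0.06718255, -0.03376529,  0.3491612 ]), 'moment': array([ 0.03758713, -0.00737619,  0.02727053]), 'grip_force': 0.0, 'finger_gap': 0.08521329042666212}
scene 44.83067686270725 280.69047862811897 207.20849937894548 [ 0.05134496 -0.43161008  0.58713374] [-2.05789993  0.97379358 -0.4506109 ]
side 49.3310686603939 281.50623599511755 208.0082813596007 [ 0.19328263 -0.76907081  0.49155506] [-2.00662879  0.44540539 -0.24582845]
wrist 63.78197806672553 271.74984145805485 213.76932521944263 [0.55032973 0.07946432 0.37344508] [ 2.83428569e+00  1.91584745e-03 -6.95442347e-04]
```

View pics/a.png

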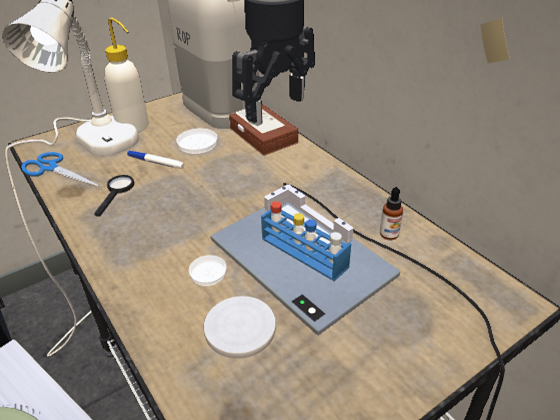

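View pics/b.png

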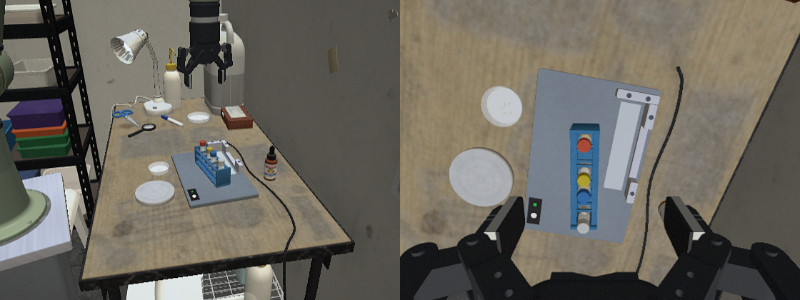

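The scene view shows the rack (262–350, 205–275) on the grey plate, with the fence behind it. The wrist view (right half of the pair) shows the whole plate from above, with the rack short of both fences. Next I'll measure both from the depth map.

```bash
cat > h.py <<'E'
from plant import *
import cv2,numpy as np
from scipy.spatial.transform import Rotation as R
def cloud(d):
    im=d["image"];z=d["z_map"];H,W=z.shape
    f=H/2/np.tan(np.radians(float(d["vertical_fov"]))/2)
    v,u=np.mgrid[:H,:W]
    P=np.stack([(u-d["cx"])/f*z,(v-d["cy"])/f*z,z],-1)
    P=P@R.from_rotvec(d["orientation"]).as_matrix().T+d["xyz"]
    P[z==0]=np.nan
    return im,cv2.cvtColor(im,cv2.COLOR_RGB2HSV),P
def rect(p):
    c,s,a=cv2.minAreaRect(p[:,:2].astype(np.float32)*1000)
    return np.round(c,1),np.round(s,1),round(a,2)
E
python3 - <<'E'
from h import *
for n in("wrist","scene"):
    im,hsv,P=cloud(dict(np.load(n+"0.npz")))
    x,y,z=P[...,0],P[...,1],P[...,2]
    roi=(x>.35)&(x<.72)&(y>-.2)&(y<.25)
    print(n)
    blue=(hsv[...,0]>95)&(hsv[...,0]<115)&(hsv[...,1]>130)&roi
    for lo,hi in((.054,.064),(.01,.10)):
        m=blue&(z>lo)&(z<hi);m=cv2.morphologyEx(m.astype(np.uint8),cv2.MORPH_OPEN,np.ones((2,2)))>0
        print(" rack",lo,m.sum(),rect(P[m]) , "zmed",np.median(z[m]))
    pl=roi&(z>.008)&(z<.019)
    pl=cv2.morphologyEx(pl.astype(np.uint8),cv2.MORPH_OPEN,np.ones((3,3)))
    k,l,st,_=cv2.connectedComponentsWithStats(pl)
    for i in range(1,k):
        if st[i,4]>300: print(" plate/low",st[i,4],rect(P[l==i]),"z",np.median(z[l==i]))
    fe=roi&(z>.038)&(z<.05)&(hsv[...,1]<60)
    k,l,st,_=cv2.connectedComponentsWithStats(fe.astype(np.uint8))
    for i in range(1,k):
        if st[i,4]>30: print(" fence",st[i,4],rect(P[l==i]),"z",np.median(z[l==i]),np.round(np.nanmean(P[l==i],0),4))
    cap=roi&(z>.08)&(z<.1)
    k,l,st,_=cv2.connectedComponentsWithStats(cap.astype(np.uint8))
    for i in range(1,k):
        if st[i,4]>20: print(" high",st[i,4],np.round(np.mean(P[l==i],0),4),im[l==i].mean(0).round())
    print(" table z",np.nanmedian(z[(x>.36)&(x<.4)&(y>-.2)&(y<-.1)]))
E
```

```text
wrist
 rack 0.054 2380 (array([537.3, -77.3]), array([181.2,  40.1]), 88.92) zmed nan
 rack 0.01 3989 (array([535.5, -81.4]), array([190. ,  39.3]), 87.05) zmed nan
 plate/low 26313 (array([535.7, -56.1]), array([269.4, 180.3]), 80.07) z 0.01425468815554437
 plate/low 2626 (array([413.2,  36.6]), array([59.7, 59.7]), 82.1) z 0.013631094722603154
 plate/low 303 (array([626.9, -39.7]), array([84.3,  6.2]), 79.92) z 0.01402255492814758
 plate/low 3962 (array([383.2, -78.7]), array([102.4,  66.3]), 89.96) z 0.013039917651767846
 fence 1243 (array([605.6,  36.3]), array([47.2, 58. ]), 80.12) z 0.04409933748921324 [0.6151 0.0439 0.044 ]
 fence 363 (array([607.1, -88.4]), array([35.5, 12.5]), 79.99) z 0.04405325102525026 [ 0.6066 -0.0868  0.0438]
 fence 42 (array([ 535. , -114.3]), array([ 3.8, 13.5]), 88.38) z 0.04188962814813296 [ 0.5348 -0.1141  0.0421]
 high 302 [ 0.5371 -0.0022  0.0854] [157.  70.  52.]
 high 274 [ 0.5361 -0.0492  0.0853] [159. 144.  42.]
 high 260 [ 0.5357 -0.073   0.0852] [ 47.  92. 144.]
 high 252 [ 0.5345 -0.1202  0.0851] [155. 158. 158.]
 table z 0.012842948250270
[... 364 characters left out ...]
5 (array([382.4, -80.9]), array([101.6,  64.8]), 89.98) z 0.012668674231503974
 fence 284 (array([604.4,  34.3]), array([48.4, 57.5]), 80.67) z 0.043193865156355926 [0.6122 0.0396 0.0428]
 fence 49 (array([ 661.9, -139.3]), array([23.9,  6.8]), 84.18) z 0.043090788435928284 [ 0.6612 -0.1384  0.0434]
 fence 136 (array([605.4, -90.8]), array([36. , 13.9]), 79.56) z 0.04326042565357752 [ 0.604  -0.0922  0.0428]
 high 90 [ 0.673  -0.1428  0.0905] [21. 21. 20.]
 high 75 [ 0.5346 -0.0059  0.0845] [193.  81.  62.]
 high 90 [ 0.5333 -0.0534  0.0842] [196. 171.  66.]
 high 88 [ 0.5324 -0.0773  0.0844] [ 61. 107. 172.]
 high 95 [ 0.5317 -0.1247  0.0845] [204. 202. 199.]
 table z 0.00011889343278925768
```

Call:
play_rows --targets '[0, 0, 0, -0.1225, -0.0275, 0.16, -1, 0, 0, 0, -0.1225, -0.0275, 0.16, -1, 0, 0, 0.007, 0, 0, 0, -1, 0, 0, 0, 0, 0, 0, -1]'

```text
time: 0.65
position: [0.5367, -0.061, 0.1519]
ee_rot: [2.246, 2.197, 0.001]
contact_force: [0.7, 0.4, -0.2]
finger_gap: 0.0851
grip_force: 0.0
```

Run:
```python
from h import *
s=read_state();print(s["time"],s["position"],s["ee_rot"])
d=snapshot("wrist");np.savez("wrist1.npz",**d);cv2.imwrite("pics/c.png",d["image"][:,:,::-1])
im,hsv,P=cloud(d);x,y,z=np.nan_to_num(np.moveaxis(P,-1,0))
roi=(x>.35)&(x<.72)&(y>-.25)&(y<.25)&(z>0)
blue=(hsv[...,0]>95)&(hsv[...,0]<115)&(hsv[...,1]>120)&roi
for lo,hi in((.054,.063),(.062,.068),(.012,.068)):
    m=blue&(z>lo)&(z<hi);k,l,st,_=cv2.connectedComponentsWithStats(m.astype(np.uint8))
    for i in range(1,k):
        if st[i,4]>150: print("blue",lo,st[i],rect(P[l==i]),np.median(z[l==i]))
fe=roi&(z>.038)&(z<.05)&(hsv[...,1]<60)
k,l,st,_=cv2.connectedComponentsWithStats(fe.astype(np.uint8))
for i in range(1,k):
    if st[i,4]>100: print("fence",st[i],rect(P[l==i]))
cap=roi&(z>.083)&(z<.089)
k,l,st,_=cv2.connectedComponentsWithStats(cap.astype(np.uint8))
for i in range(1,k):
    if st[i,4]>60: print("cap",st[i,4],rect(P[l==i]),im[l==i].mean(0).round())
```

```text
0.65 [ 0.53673611 -0.06104177  0.15187764] [2.24589308e+00 2.19655334e+00 1.02686529e-03]
blue 0.054 [ 241  124   57  185 4732] (array([535.8, -63.2]), array([141.,  39.]), 88.78) 0.0602063727811402
blue 0.062 [239 116  61   8 477] (array([537.4,  10.4]), array([ 4.5, 39.4]), 88.72) 0.06609728259811956
blue 0.012 [ 239  115   61  201 7328] (array([535.7, -62.6]), array([151.2,  39.4]), 88.73) 0.05995745242803867
fence [ 329   34   87   85 2710] (array([605.5,  36.4]), array([47.2, 58.1]), 80.22)
fence [346 221  25  44 677] (array([606.8, -88.2]), array([35. , 12.6]), 81.74)
fence [416 277  28  26 251] (array([ 666.8, -129.5]), array([24.,  7.]), 47.86)
cap 618 (array([536.8,  -2.9]), array([16.6, 16.8]), 0.27) [164.  74.  56.]
cap 519 (array([535.7, -50.2]), array([16.8, 16.5]), 86.16) [167. 152.  46.]
cap 480 (array([535.4, -74.2]), array([16.7, 16.6]), 13.69) [ 51.  99. 154.]
cap 414 (array([ 534. , -121.3]), array([16.3, 16.5]), 87.78) [166. 170. 171.]
cap 114 (array([ 674.7, -136.3]), array([12.8,  7.4]), 42.41) [13. 12. 12.]
```

View pics/c.png

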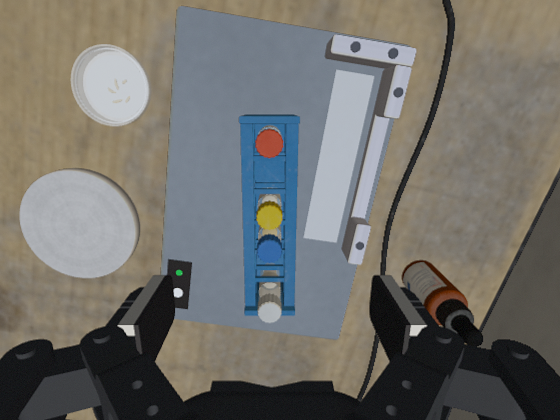

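The close view shows the rack's left end wall at rows 115–123 and its caps at (269,142), (270,215), (270,248) and (269,300). The tool's yaw already matches the rack. I'll correct about 1.5 mm and go down.

Call:
play_rows --targets '[0, 0, 0, -0.006, -0.004, 0.12, -1, 0, 0, 0, 0, 0, 0.15, -1, 0, 0, 0, 0, 0, 0.15, -1, 0, 0, 0, 0, 0, 0.09, -1, 0, 0, 0, 0, 0, 0, -1]'

```text
time: 1.32
position: [0.5351, -0.0618, 0.0235]
ee_rot: [-2.243, -2.198, 0.001]
contact_force: [-0.1, 0.5, 0.0]
finger_gap: 0.0853
grip_force: 0.0
```

Call:
play_rows --targets '[0, 0, 0, 0, 0, 0, 0, 0, 0, 0, 0, 0, 0, 0.15, 0, 0, 0, 0, 0, 0, 0.3, 0, 0, 0, 0, 0, 0, 1, 0, 0, 0, 0, 0, 0, 1]'

```text
time: 1.95
position: [0.5363, -0.0629, 0.0253]
ee_rot: [2.244, 2.196, 0.002]
contact_force: [-0.3, 0.8, 5.4]
finger_gap: 0.0385
grip_force: 59.6
```

Call:
play_rows --targets '[0, 0, 0, 0, 0, -0.016, 1, 0, 0, 0, 0, 0, -0.016, 1, 0, 0, 0, 0, 0, 0, 1, 0, 0, 0, 0, 0, 0, 1]'

```text
time: 2.45
position: [0.5351, -0.0627, 0.0317]
ee_rot: [-2.246, -2.197, 0.0]
contact_force: [-0.8, 0.7, -1.8]
finger_gap: 0.0385
grip_force: 60.3
```

```bash
cat > st.py <<'E'
from h import *
def frame(M):  # yaw of tool x minus 90
    return np.degrees(np.arctan2(M[1,0],M[0,0]))-90
s=read_state();M=R.from_rotvec(s["ee_rot"]).as_matrix()
print("t",s["time"],"p",np.round(s["position"]*1000,1),"yaw",round(frame(M),2),"F",np.round(s["contact_force"],1),"M",np.round(s["moment"],2),"tool z",np.round(M[:,2],4))
# reader frame; force there
a=np.radians(-9.95);ex=np.array([np.cos(a),np.sin(a)]);ey=np.array([-ex[1],ex[0]])
q=s["position"][:2]*1000-np.array([535.7,-56.1])
print("reader xy",np.round([q@ex,q@ey],1),"F",np.round([s["contact_force"][:2]@ex,s["contact_force"][:2]@ey],1))
E
cat > look.py <<'E'
from h import *
import sys
n,tag,zo=sys.argv[1],sys.argv[2],float(sys.argv[3])
d=snapshot(n);np.savez(tag+".npz",**d);cv2.imwrite(f"pics/{tag}.png",d["image"][:,:,::-1])
im,hsv,P=cloud(d);x,y,z=np.nan_to_num(np.moveaxis(P,-1,0))
roi=(x>.45)&(x<.72)&(y>-.25)&(y<.25)&(z>0)
blue=(hsv[...,0]>95)&(hsv[...,0]<115)&(hsv[...,1]>120)&roi
for lo,hi in((.054,.0635),(.0635,.070),(.012,.070)):
    m=blue&(z>lo+zo)&(z<hi+zo);k,l,st,_=cv2.connectedComponentsWithStats(m.astype(np.uint8))
    for i in range(1,k):
        if st[i,4]>100: print("blue",lo,st[i],rect(P[l==i]),np.median(z[l==i]))
fe=roi&(z>.038)&(z<.05)&(hsv[...,1]<60)
k,l,st,_=cv2.connectedComponentsWithStats(fe.astype(np.uint8))
for i in range(1,k):
    if st[i,4]>100: print("fence",st[i],rect(P[l==i]))
cap=roi&(z>.083+zo)&(z<.089+zo)
k,l,st,_=cv2.connectedComponentsWithStats(cap.astype(np.uint8))
for i in range(1,k):
    if st[i,4]>60: print("cap",st[i,4],rect(P[l==i]),np.median(z[l==i]).round(4),im[l==i].mean(0).round())
E
python3 st.py; python3 look.py wrist d 0.008
```

```text
t 2.45 p [535.1 -62.7  31.7] yaw -1.26 F [-0.8  0.7 -1.8] M [-0.    0.03  0.01] tool z [-2.e-04  1.e-04 -1.e+00]
reader xy [ 0.6 -6.6] F [-0.9  0.5]
blue 0.054 [215 119 115   5 138] (array([537.7,  12.6]), array([ 1.1, 34.6]), 88.78) 0.06764796016957439
blue 0.054 [  210   136   125   246 12809] (array([536.7, -40. ]), array([96.7, 40.1]), 88.76) 0.0666117511736983
blue 0.0635 [ 205  120  135   17 2156] (array([537.5,  10.7]), array([ 4.7, 39.7]), 88.82) 0.07262498377827095
blue 0.012 [  205   117   135   265 19468] (array([538. , -52.2]), array([130.7,  43.3]), 88.83) 0.06650732257697303
fence [ 408    0  152  124 6211] (array([610.7,  30. ]), array([41. , 50.8]), 87.44)
fence [255 253  34  10 200] (array([536.4, -43.3]), array([ 4.1, 13.9]), 84.27)
fence [193 263  24  23 194] (array([508.4, -51.6]), array([11.4,  3.1]), 28.6)
fence [328 263  23  24 178] (array([563.8, -52.9]), array([ 3.3, 10.2]), 60.79)
fence [416 301  33  29 554] (array([608.8, -75.5]), array([ 9.8, 12.5]), 76.73)
fence [528 388  31  21 308] (array([ 669.5, -124.3]), array([8.9, 3.8]), 24.92)
cap 3366 (array([537.6,  -2.7]), array([17.1, 17. ]), 87.81) 0.0923 [168.  76.  56.]
cap 2193 (array([535.7, -50.1]), array([17. , 17.4]), 2.59) 0.0922 [172. 156.  46.]
cap 96 (array([559.6, -48.1]), array([ 3.8, 12.9]), 66.91) 0.0918 [22. 23. 24.]
cap 857 (array([488.5, -48.2]), array([ 9.2, 15. ]), 58.21) 0.0941 [28. 29. 31.]
cap 85 (array([511.6, -47.3]), array([11.1,  3.2]), 19.47) 0.0918 [22. 23. 24.]
cap 867 (array([583.5, -50.3]), array([14.5, 10.2]), 33.9) 0.0941 [24. 26. 27.]
cap 735 (array([488.5, -68.7]), array([ 6.4, 13.3]), 86.74) 0.0937 [26. 28. 30.]
cap 743 (array([582.7, -71.4]), array([ 7.5, 13.3]), 89.86) 0.0937 [24. 25. 27.]
```

View pics/d.png

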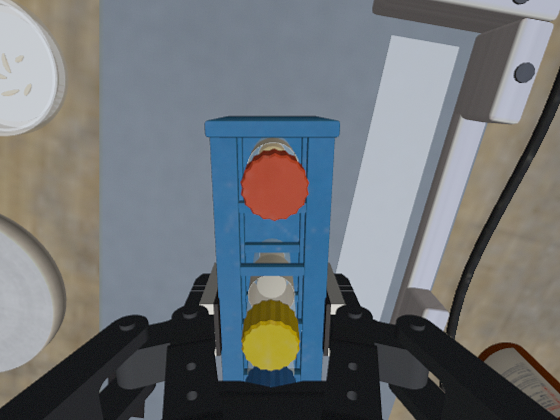

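The rack is held level: the left end wall is at row 127 and the red and yellow caps stand upright. Now I turn it to the reader's yaw and carry it close to the corner.

Call:
play_rows --targets '[0, 0, 0.016, 0, 0, 0, 1, 0, 0, 0.016, 0, 0, 0, 1, 0, 0, 0.016, 0.02, 0.02, 0, 1, 0, 0, 0, 0.04, 0.04, 0, 1, 0, 0, 0, 0.04, 0.04, 0, 1]'

```text
time: 3.12
position: [0.5649, -0.0416, 0.0318]
ee_rot: [2.404, 2.022, 0.0]
contact_force: [0.1, -0.5, -1.2]
finger_gap: 0.0382
grip_force: 60.3
```

Call:
play_rows --targets '[0, 0, 0, 0.036, 0.04, 0, 1, 0, 0, 0, 0.018, 0.024, 0, 1, 0, 0, 0, 0, 0, 0, 1, 0, 0, 0, 0, 0, 0, 1]'

```text
time: 3.62
position: [0.5815, -0.0316, 0.0316]
ee_rot: [-2.404, -2.021, 0.001]
contact_force: [-0.1, 0.3, -1.5]
finger_gap: 0.0383
grip_force: 60.4
```

```bash
python3 st.py; python3 look.py wrist e 0.008; python3 look.py scene e2 0.008
```

```text
t 3.625 p [581.5 -31.6  31.6] yaw -9.9 F [-0.1  0.3 -1.5] M [ 0.01  0.   -0.01] tool z [-8.e-04 -0.e+00 -1.e+00]
reader xy [40.9 32. ] F [-0.2  0.2]
blue 0.054 [215 119 114   5 151] (array([594.9,  42.6]), array([ 1. , 34.9]), 79.95) 0.06746153266090976
blue 0.054 [  210   133   125   249 12182] (array([586.2,  -8.6]), array([97. , 40.2]), 80.04) 0.06648306507700283
blue 0.0635 [ 205  120  135   17 2114] (array([594.6,  40.7]), array([ 4.7, 39.8]), 80.17) 0.07253659192550198
blue 0.012 [  205   117   135   265 18865] (array([588.2, -22. ]), array([130.7,  48.8]), 80.08) 0.06635656344197217
fence [ 225   63  160  128 8674] (array([605.8,  36.2]), array([47.4, 58.3]), 80.02)
fence [257 253  34  10 209] (array([586.2, -12.9]), array([ 4.6, 14.1]), 76.1)
fence [193 263  24  23 198] (array([556.4, -16.5]), array([11.1,  3.2]), 20.52)
fence [328 263  23  23 193] (array([611.2, -25.9]), array([ 3.1, 10.5]), 50.04)
cap 3301 (array([588.2,  25.7]), array([17. , 16.9]), 57.6) 0.0925 [177.  81.  61.]
cap 2221 (array([586. , -19.5]), array([17.2, 17.3]), 38.56) 0.0922 [180. 165.  50.]
cap 72 (array([609.5, -21.2]), array([3.2, 8.7]), 56.8) 0.092 [26. 27. 28.]
cap 867 (array([536.8, -10.4]), array([ 6. , 15.1]), 72.15) 0.0941 [31. 33. 35.]
cap 66 (array([558.3, -12.8]), array([5.5, 3.7]), 26.72) 0.092 [26. 27. 28.]
cap 855 (array([632. , -27.1]), array([ 6.4, 16.1]), 87.88) 0.0941 [28. 29. 31.]
cap 729 (array([534.3, -30. ]), array([ 6.1, 13.1]), 73.69) 0.0938 [30. 31. 34.]
cap 738 (array([626.7, -45. ]), array([13.3,  6.8]), 14.54) 0.0938 [27. 29. 31.]
blue 0.054 [301 204  47  33 378] (array([574.1, -70.4]), array([77.4, 41.3]), 79.45) 0.06599387807633822
blue 0.012 [270 192  22  35 209] (array([570.4,   6.9]), array([72.2, 19.5]), 68.91) 0.026280427440246834
blue 0.012 [ 296  204   52   51 1254] (array([574.3, -69.2]), array([80.5, 41.5]), 80.0) 0.04628725326445737
```

View pics/e.png

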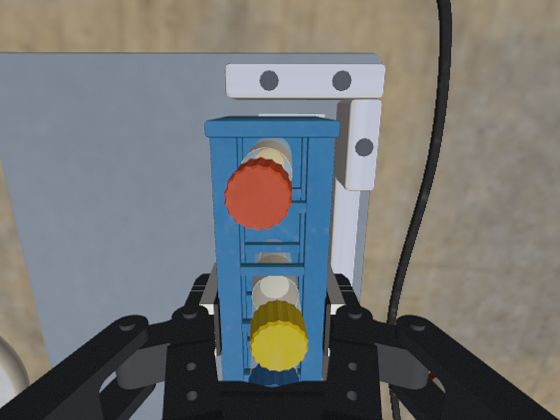

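The wrist view shows the rack parallel to both fences, about 9 mm short of the far one and 7 mm short of the left one. I'll lower it, then feel towards the fences.

Call:
play_rows --targets '[0, 0, 0, 0, 0, 0.016, 1, 0, 0, 0, 0, 0, 0.014, 1, 0, 0, 0, 0.016, 0.024, 0, 1, 0, 0, 0, 0, 0, 0, 1, 0, 0, 0, 0, 0, 0, 1]'

```text
time: 4.35
position: [0.5893, -0.0291, 0.0253]
ee_rot: [2.404, 2.02, 0.001]
contact_force: [-1.2, -0.8, 7.8]
finger_gap: 0.0387
grip_force: 61.1
```

```bash
python3 st.py
```

```text
t 4.35 p [589.3 -29.1  25.3] yaw -9.92 F [-1.2 -0.8  7.8] M [-0.09  0.37 -0.  ] tool z [ 1.5e-03 -8.0e-04 -1.0e+00]
reader xy [48.1 35.8] F [-1.1 -1. ]
```

Call:
play_rows --targets '[0, 0, 0, 0.008, 0, 0, 1, 0, 0, 0, 0, 0, 0, 1]'

```text
time: 4.6
position: [0.5898, -0.0277, 0.0253]
ee_rot: [2.403, 2.019, -0.0]
contact_force: [-2.0, -2.3, 5.7]
finger_gap: 0.0382
grip_force: 61.0
```

```bash
python3 st.py
```

```text
t 4.6 p [589.8 -27.7  25.3] yaw -9.94 F [-2.  -2.3  5.7] M [-0.39  0.31  0.01] tool z [ 0.0017 -0.0022 -1.    ]
reader xy [48.4 37.3] F [-1.6 -2.6]
```

Call:
play_rows --targets '[0, 0, 0, 0.004, 0, -0.0016, 1, 0, 0, 0, 0, 0, 0, 1]'

```text
time: 4.85
position: [0.5898, -0.0263, 0.0253]
ee_rot: [2.404, 2.02, 0.0]
contact_force: [-0.5, -3.6, 5.4]
finger_gap: 0.0382
grip_force: 61.0
```

```bash
python3 st.py
```

```text
t 4.85 p [589.8 -26.3  25.3] yaw -9.92 F [-0.5 -3.6  5.4] M [-0.53  0.03 -0.04] tool z [ 0.0014 -0.0013 -1.    ]
reader xy [48.2 38.7] F [ 0.2 -3.6]
```

Call:
play_rows --targets '[0, 0, 0, 0.004, 0, 0, 1, 0, 0, 0, 0, 0, 0, 1]'

```text
time: 5.1
position: [0.5898, -0.0263, 0.0253]
ee_rot: [2.403, 2.018, -0.002]
contact_force: [-1.8, -5.7, 5.7]
finger_gap: 0.0387
grip_force: 61.0
```

```bash
python3 st.py; python3 look.py wrist f 0
```

```text
t 5.1 p [589.8 -26.3  25.3] yaw -9.95 F [-1.8 -5.7  5.7] M [-1.03  0.18  0.02] tool z [ 9.0e-04 -3.3e-03 -1.0e+00]
reader xy [48.2 38.7] F [-0.8 -6. ]
blue 0.054 [215 119 115   1 115] (array([603.4,  48.4]), array([ 0.1, 35.6]), 80.06) 0.058581458367528205
blue 0.054 [  210   138   125   244 12592] (array([594.5,  -4.1]), array([95.4, 40.4]), 80.19) 0.060177992695446825
blue 0.0635 [ 205  120  135   18 2387] (array([602.9,  45.9]), array([ 5.1, 39.7]), 80.16) 0.06609740112212358
blue 0.012 [  205   118   135   264 18808] (array([594.1, -16.4]), array([131.2,  43.8]), 80.31) 0.06009226737293779
fence [ 202   82  166  129 8418] (array([605.9,  36.4]), array([46.6, 58.4]), 80.03)
fence [251 140  42  17 151] (array([601.8,  38.2]), array([ 4.4, 14.9]), 73.83)
fence [255 253  33  10 193] (array([593.3,  -7.2]), array([ 3.7, 13.4]), 80.21)
fence [327 269  27  25 293] (array([619.1, -20.5]), array([ 3.4, 12.3]), 49.82)
fence [189 270  28  25 298] (array([565.3, -10.9]), array([11.8,  3.3]), 19.62)
cap 3449 (array([598.9,  30.5]), array([17.1, 17.1]), 21.89) 0.086 [175.  80.  60.]
cap 2422 (array([591.6, -14.7]), array([17.4, 18. ]), 39.24) 0.0858 [174. 159.  47.]
cap 2087 (array([543.6, -15.5]), array([25.7, 15.8]), 80.15) 0.0851 [40. 41. 43.]
cap 217 (array([568.9,  -7.9]), array([ 2. , 12.4]), 83.22) 0.0842 [25. 26. 28.]
cap 232 (array([616.4, -15.9]), array([ 2.6, 12.2]), 79.86) 0.0843 [25. 26. 28.]
cap 2186 (array([636.5, -31.6]), array([26.8, 15. ]), 75.24) 0.0849 [38. 40. 41.]
cap 95 (array([589.9, -28.9]), array([2.5, 7.8]), 84.08) 0.0838 [31. 60. 90.]
```

Call:
play_rows --targets '[0, 0, 0, 0, 0.005, 0, 1, 0, 0, 0, 0, 0.004, 0, 1, 0, 0, 0, 0, 0, 0, 1]'

```text
time: 5.52
position: [0.5899, -0.0263, 0.0253]
ee_rot: [2.406, 2.02, -0.006]
contact_force: [-6.6, -4.7, 12.4]
finger_gap: 0.0386
grip_force: 61.6
```

```bash
python3 st.py; python3 look.py wrist g 0 | egrep 'fence|0.0635|cap 3|cap 2'
```

```text
t 5.525 p [589.9 -26.3  25.3] yaw -9.95 F [-6.6 -4.7 12.4] M [-0.87  1.24  0.02] tool z [-0.0029 -0.0027 -1.    ]
reader xy [48.3 38.7] F [-5.7 -5.7]
blue 0.0635 [ 205  120  135   18 2380] (array([603.1,  45.9]), array([ 5.1, 39.8]), 80.11) 0.06613250139763899
fence [ 202   82  166  129 8399] (array([605.7,  36.5]), array([46.5, 58.2]), 79.9)
fence [256 254  32   9 195] (array([593.7,  -7.3]), array([ 3.7, 13. ]), 79.48)
fence [189 269  28  25 304] (array([565.4, -11. ]), array([11.8,  3.1]), 20.62)
fence [327 268  27  25 292] (array([619.1, -20.3]), array([ 3.4, 11.2]), 49.71)
cap 3523 (array([601.2,  32.6]), array([17.3, 17.2]), 32.46) 0.0858 [175.  80.  60.]
cap 2416 (array([592.4, -14.8]), array([17.6, 17.3]), 54.35) 0.0858 [174. 158.  46.]
cap 225 (array([616.6, -16.1]), array([ 2.2, 12.4]), 76.32) 0.0844 [25. 26. 28.]
cap 2178 (array([544.9, -15.6]), array([26.2, 15.6]), 83.48) 0.085 [41. 43. 45.]
cap 235 (array([569.,  -8.]), array([ 2.2, 12.3]), 78.44) 0.0843 [25. 26. 28.]
cap 2128 (array([637. , -31.8]), array([26.4, 15.5]), 75.33) 0.085 [37. 39. 41.]
```

Run:
```python
import cv2,numpy as np
g=cv2.imread("pics/g.png")[70:300,190:400]
from h import *
s=snapshot("scene")["image"][:,:,::-1][150:300,240:380]
t=snapshot("side")["image"][:,:,::-1][170:290,240:380]
o=np.zeros((600,800,3),np.uint8)
a=cv2.resize(g,None,fx=1.9,fy=2.6);a=a[:600];o[:a.shape[0],:a.shape[1]]=a
b=cv2.resize(s,(395,310));o[:310,402:797]=b
c=cv2.resize(t,(330,283),);o[312:595,402:732]=c
cv2.imwrite("pics/h.png",o)
```

```text
(no output)
```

View pics/h.png

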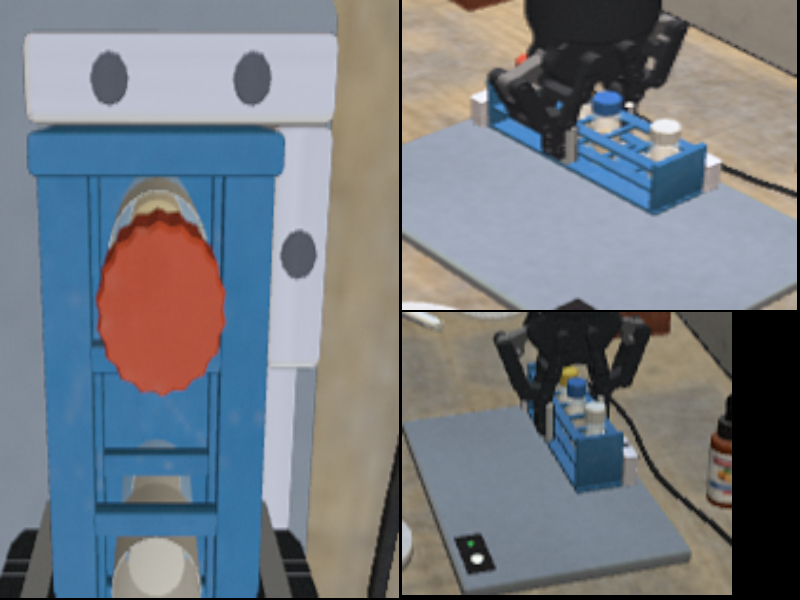

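The crop shows the rack's end wall against the left fence (row 125) and its far side at the far end stop (column 275). I can't resolve a gap of about 1 mm, so I'll loosen the fingers and push with the near finger.

Call:
play_rows --targets '[0, 0, 0, 0, 0, 0, -0.05, 0, 0, 0, 0, 0, 0, -0.05, 0, 0, 0, 0, 0, 0, -0.05]'

```text
time: 6.05
position: [0.5914, -0.0248, 0.0243]
ee_rot: [-2.404, -2.021, -0.0]
contact_force: [0.5, -1.3, 0.1]
finger_gap: 0.0446
grip_force: 0.0
```

```bash
python3 st.py; python3 look.py wrist i 0 | egrep 'fence|0.0635|cap 3|cap 2'
```

```text
t 6.05 p [591.4 -24.8  24.3] yaw -9.89 F [ 0.5 -1.3  0.1] M [-0.04  0.02  0.01] tool z [-4.e-04  5.e-04 -1.e+00]
reader xy [49.5 40.5] F [ 0.7 -1.2]
blue 0.0635 [ 200  126  136   18 2370] (array([602.8,  45.9]), array([ 5.1, 39.7]), 80.19) 0.06609392548983861
fence [ 199   87  166  129 8484] (array([605.9,  36.6]), array([46.6, 58.4]), 79.78)
fence [253 258  34  11 251] (array([594.1,  -7.4]), array([ 4.3, 13.8]), 77.01)
fence [181 270  32  25 362] (array([564.3,  -8.6]), array([13.4,  3.4]), 16.83)
fence [323 270  40  61 581] (array([620.8, -27.4]), array([23. , 13.8]), 79.55)
cap 3523 (array([601.4,  32.6]), array([17.3, 17.1]), 84.87) 0.0858 [176.  81.  60.]
cap 2427 (array([593. , -14.1]), array([17.2, 17.4]), 27.82) 0.0857 [176. 160.  47.]
cap 2026 (array([542.6, -13.5]), array([26. , 14.9]), 79.39) 0.0852 [39. 40. 43.]
cap 210 (array([569.4,  -5.8]), array([14.2,  3.7]), 4.92) 0.0843 [26. 27. 28.]
cap 204 (array([619.7, -14.7]), array([ 3.5, 14.2]), 64.74) 0.0843 [26. 27. 28.]
cap 2057 (array([641.2, -30.9]), array([26. , 14.8]), 76.12) 0.0851 [36. 38. 40.]
```

Call:
play_rows --targets '[0, 0, 0, 0, 0.004, 0, -0.05, 0, 0, 0, 0, 0.004, 0, -0.05, 0, 0, 0, 0, 0, 0, -0.05]'

```text
time: 6.48
position: [0.5934, -0.0253, 0.0246]
ee_rot: [-2.405, -2.021, 0.0]
contact_force: [0.1, 0.6, -0.3]
finger_gap: 0.0449
grip_force: 0.3
```

```bash
python3 st.py
```

```text
t 6.475 p [593.4 -25.3  24.6] yaw -9.9 F [ 0.1  0.6 -0.3] M [ 0.03  0.07 -0.02] tool z [-3.e-04  2.e-04 -1.e+00]
reader xy [51.5 40.3] F [0.  0.6]
```

Call:
play_rows --targets '[0, 0, 0, 0, 0.004, 0, -0.05, 0, 0, 0, 0, 0, 0, -0.05]'

```text
time: 6.72
position: [0.5942, -0.0255, 0.0246]
ee_rot: [-2.404, -2.021, 0.001]
contact_force: [-2.0, 0.7, 1.0]
finger_gap: 0.0445
grip_force: 0.7
```

```bash
python3 st.py; python3 look.py wrist j 0 | egrep 'fence|0.0635|cap 3|cap 2'
```

```text
t 6.725 p [594.2 -25.5  24.6] yaw -9.9 F [-2.   0.7  1. ] M [ 0.09  0.35 -0.02] tool z [-6.e-04  2.e-04 -1.e+00]
reader xy [52.3 40.2] F [-2.1  0.3]
blue 0.0635 [ 196  125  135   19 2318] (array([604.4,  45.4]), array([ 5.2, 39.6]), 79.91) 0.06612021484907858
fence [ 190   86  166  129 8251] (array([605.7,  36.6]), array([46.6, 58.5]), 79.98)
fence [249 258  34  10 236] (array([595.3,  -7.5]), array([ 4. , 13.7]), 78.23)
fence [181 270  29  25 306] (array([566.6,  -9.7]), array([12.3,  3.4]), 19.03)
fence [322 270  41  62 618] (array([618.9, -25.3]), array([22.8, 14. ]), 42.62)
cap 3507 (array([602.4,  32.7]), array([17. , 17.2]), 64.57) 0.0858 [177.  81.  61.]
cap 2434 (array([593.7, -14.2]), array([17.7, 17.4]), 29.88) 0.0857 [176. 160.  47.]
cap 2178 (array([644.2, -31.6]), array([25.7, 14.5]), 79.02) 0.0849 [38. 40. 42.]
cap 2160 (array([545.8, -14.7]), array([26.3, 15.2]), 83.37) 0.0849 [41. 42. 45.]
cap 219 (array([570.8,  -6.8]), array([ 2.1, 12.1]), 84.06) 0.0843 [26. 27. 28.]
cap 222 (array([623.4, -16.2]), array([ 2.2, 12.2]), 79.63) 0.0844 [26. 27. 28.]
```

Call:
play_rows --targets '[0, 0, 0, 0, 0.004, 0, -0.05, 0, 0, 0, 0, 0, 0, -0.05]'

```text
time: 7.02
position: [0.5942, -0.0255, 0.0245]
ee_rot: [-2.403, -2.02, 0.002]
contact_force: [-5.2, 1.3, 3.1]
finger_gap: 0.0452
grip_force: 2.6
```

```bash
python3 st.py; python3 look.py wrist k 0 | egrep 'fence|0.0635|cap 3|cap 2'
```

```text
t 7.025 p [594.2 -25.5  24.5] yaw -9.9 F [-5.2  1.3  3.1] M [0.26 0.95 0.03] tool z [-2.3e-03  4.0e-04 -1.0e+00]
reader xy [52.4 40.2] F [-5.4  0.4]
blue 0.0635 [ 196  125  135   19 2316] (array([604.4,  45.4]), array([ 5.1, 39.9]), 79.92) 0.06611442440361898
fence [ 190   86  166  129 8261] (array([605.8,  36.5]), array([46.6, 58.5]), 80.15)
fence [249 258  35  10 238] (array([595.5,  -7.9]), array([ 4.6, 14.3]), 76.42)
fence [180 270  29  25 291] (array([566.4,  -9.7]), array([12.1,  3.1]), 20.43)
fence [323 270  40  62 618] (array([618.8, -25.6]), array([22.9, 13.9]), 43.32)
cap 3504 (array([602.1,  32.3]), array([17. , 17.4]), 70.55) 0.0857 [176.  81.  61.]
cap 2436 (array([594. , -14.4]), array([17.6, 17.6]), 37.75) 0.0857 [176. 160.  47.]
cap 2197 (array([546.5, -14.8]), array([26.2, 14.9]), 83.87) 0.0849 [41. 42. 45.]
cap 220 (array([572. ,  -6.6]), array([14.1,  3.6]), 4.1) 0.0844 [26. 27. 28.]
cap 224 (array([622.4, -15.5]), array([ 3.8, 13.7]), 64.49) 0.0843 [26. 27. 28.]
cap 2144 (array([644.7, -31.6]), array([26.4, 15.3]), 79.62) 0.0849 [37. 38. 41.]
```

It is flush with the far fence: pushing further no longer moves it and the force rises. To be sure of the left fence I'll let go and nudge the right end with shut fingers.

Call:
play_rows --targets '[0, 0, 0, 0, -0.009, 0, -0.05, 0, 0, 0, 0, 0, 0, -0.5, 0, 0, 0, 0, 0, -0.1, -0.6, 0, 0, 0, 0, 0, -0.15, -0.6, 0, 0, 0, 0, 0, -0.13, -0.6]'

```text
time: 7.7
position: [0.5942, -0.0256, 0.1212]
ee_rot: [2.404, 2.02, 0.002]
contact_force: [-0.2, 0.6, -1.0]
finger_gap: 0.0682
grip_force: 0.0
```

Call:
play_rows --targets '[0, 0, 0, -0.16, -0.006, 0, 1, 0, 0, 0, -0.16, -0.006, 0, 1, 0, 0, 0, -0.085, 0, 0, 1, 0, 0, 0, 0, 0, 0, 1, 0, 0, 0, 0, 0, 0, 1]'

```text
time: 8.32
position: [0.5731, -0.1239, 0.1195]
ee_rot: [-2.404, -2.022, -0.001]
contact_force: [0.2, 0.2, -0.2]
finger_gap: -0.0002
grip_force: 0.0
```

```bash
python3 st.py; python3 look.py wrist l 0
```

```text
t 8.325 p [ 573.1 -123.9  119.5] yaw -9.87 F [ 0.2  0.2 -0.2] M [-0.    0.    0.02] tool z [ 0.e+00  7.e-04 -1.e+00]
reader xy [ 48.5 -60.3] F [0.1 0.3]
blue 0.054 [ 238    0   74  196 6665] (array([588.5, -44.7]), array([104.8,  39.1]), 80.04) 0.060141121735530795
blue 0.0635 [241 194  66  10 422] (array([579.1, -98.2]), array([ 5.7, 39.5]), 80.19) 0.06610314451084974
blue 0.012 [  238     0    74   204 10217] (array([587.8, -48.4]), array([134.7,  44.1]), 82.7) 0.059786878281310324
fence [305 142  18  54 846] (array([607.7, -89. ]), array([35.4, 10.8]), 79.89)
fence [397 201  22  41 264] (array([ 664.6, -133.7]), array([26.8,  7.7]), 65.99)
cap 1128 (array([593.8, -14.9]), array([17.2, 16.8]), 60.89) 0.0856 [182. 167.  55.]
cap 979 (array([589.5, -38.2]), array([16.8, 16.9]), 80.09) 0.0857 [ 59. 112. 173.]
cap 782 (array([581.3, -84.9]), array([17. , 16.7]), 82.15) 0.0857 [184. 188. 190.]
cap 146 (array([ 674.4, -136.7]), array([12.6,  6.2]), 46.6) 0.0862 [13. 13. 13.]
```

View pics/l.png

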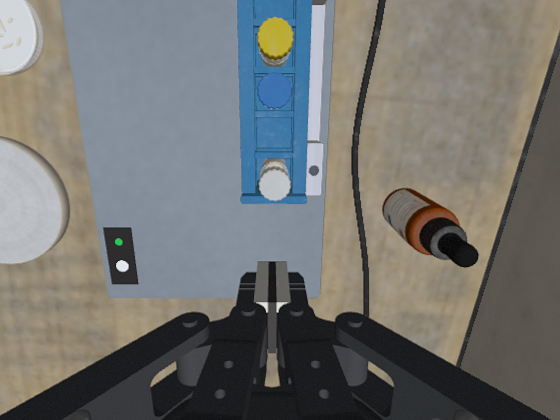

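The view shows the rack's right end at row 199 against the end stop, the three visible vials upright, and the shut fingers about 12 mm short of that end.

Call:
play_rows --targets '[0, 0, 0, 0, 0, 0.12, 1, 0, 0, 0, 0, 0, 0.13, 1, 0, 0, 0, 0, 0, 0.1, 1, 0, 0, 0, 0.036, 0, 0, 1, 0, 0, 0, 0, 0, 0, 1]'

```text
time: 9.0
position: [0.5751, -0.1145, 0.0329]
ee_rot: [2.402, 2.024, 0.001]
contact_force: [-1.1, 0.3, 1.0]
finger_gap: -0.0002
grip_force: 0.0
```

Call:
play_rows --targets '[0, 0, 0, 0.008, 0, 0, 1, 0, 0, 0, 0.004, 0, 0, 1, 0, 0, 0, 0, 0, 0, 1]'

```text
time: 9.38
position: [0.5758, -0.1136, 0.0331]
ee_rot: [2.404, 2.019, 0.001]
contact_force: [0.6, -2.5, 0.6]
finger_gap: -0.0003
grip_force: 1.2
```

```bash
python3 st.py; python3 look.py wrist m 0 | egrep 'fence|0.0635|cap'
```

```text
t 9.375 p [ 575.8 -113.6   33.1] yaw -9.93 F [ 0.6 -2.5  0.6] M [-0.4  -0.05  0.04] tool z [ 0.0019 -0.0014 -1.    ]
reader xy [ 49.4 -49.7] F [ 1.  -2.4]
blue 0.0635 [219 278  30  16 386] (array([564.9, -95.2]), array([ 5.6, 10.8]), 83.37) 0.06604868971315171
blue 0.0635 [299 278  28  16 353] (array([ 593.9, -100.2]), array([ 5.4, 10. ]), 79.29) 0.06600771603383453
fence [ 324  188   27   80 1722] (array([608.2, -88.5]), array([34.8,  9.9]), 80.19)
fence [490 271  23  14 114] (array([ 675.9, -122.5]), array([1.4, 4.4]), 81.26)
fence [456 274  50  55 957] (array([ 664.9, -133.1]), array([26.8,  8. ]), 62.59)
cap 3178 (array([593.5, -17.3]), array([11.5, 17.3]), 80.31) 0.0857 [178. 163.  52.]
cap 3499 (array([589.5, -38. ]), array([17.1, 17.3]), 70.05) 0.0857 [ 58. 110. 170.]
cap 2368 (array([581.6, -84.3]), array([17.1, 17.1]), 39.19) 0.0857 [179. 183. 184.]
cap 1413 (array([558.2, -99.9]), array([12., 35.]), 76.78) 0.0863 [32. 34. 36.]
cap 894 (array([ 604.2, -104.7]), array([21.3,  8.1]), 10.62) 0.0865 [32. 33. 35.]
cap 471 (array([ 586.4, -101. ]), array([13. ,  4.9]), 8.32) 0.0861 [26. 27. 28.]
cap 255 (array([ 544.8, -111.1]), array([13.6,  6.3]), 39.2) 0.0877 [38. 40. 43.]
cap 222 (array([ 606.1, -121.8]), array([ 6.4, 12. ]), 28.7) 0.0878 [39. 40. 42.]
cap 82 (array([ 578.2, -121.3]), array([6.2, 1.7]), 80.42) 0.085 [28. 31. 32.]
cap 77 (array([ 572.2, -119.8]), array([1.7, 5.3]), 11.4) 0.0853 [27. 28. 29.]
```

Contact at 2.4 N. I'll push a few mm more to see whether the rack moves or the fence stops it.

Call:
play_rows --targets '[0, 0, 0, 0.004, 0, 0, 1, 0, 0, 0, 0.004, 0, 0, 1, 0, 0, 0, 0, 0, 0, 1]'

```text
time: 9.8
position: [0.5756, -0.1135, 0.0329]
ee_rot: [2.403, 2.017, -0.005]
contact_force: [-1.0, -8.6, 4.4]
finger_gap: -0.0001
grip_force: 4.4
```

```bash
python3 st.py; python3 look.py wrist n 0 | egrep '0.0635|cap 2|cap 3'
```

```text
t 9.8 p [ 575.6 -113.5   32.9] yaw -10.0 F [-1.  -8.6  4.4] M [-1.65  0.24  0.02] tool z [ 4.0e-04 -5.3e-03 -1.0e+00]
reader xy [ 49.3 -49.7] F [ 0.5 -8.7]
blue 0.0635 [219 279  30  16 401] (array([565. , -95.3]), array([ 5.9, 10.7]), 77.47) 0.06595498547135714
blue 0.0635 [300 279  27  16 361] (array([ 593.7, -100.2]), array([6.1, 9.9]), 86.15) 0.06600117373044112
cap 3244 (array([593.4, -17.3]), array([11.8, 17.2]), 79.36) 0.0857 [178. 163.  52.]
cap 3524 (array([589.5, -37.8]), array([17.2, 17.1]), 76.75) 0.0857 [ 58. 110. 170.]
cap 2352 (array([581.6, -84.5]), array([17.1, 17.6]), 5.45) 0.0857 [180. 184. 185.]
cap 265 (array([ 543.3, -109.1]), array([9.9, 8.9]), 79.29) 0.0877 [37. 39. 41.]
cap 264 (array([ 605.9, -121.3]), array([ 6.7, 12.2]), 30.84) 0.0876 [40. 41. 42.]
```

Call:
play_rows --targets '[0, 0, 0, 0.008, 0, 0, 1, 0, 0, 0, 0, 0, 0, 1]'

```text
time: 10.1
position: [0.5756, -0.1136, 0.0329]
ee_rot: [2.403, 2.013, -0.01]
contact_force: [-3.0, -14.3, 3.5]
finger_gap: 0.0003
grip_force: 7.3
```

```bash
python3 st.py; python3 look.py wrist o 0 | egrep '0.0635|cap 2|cap 3'
```

```text
t 10.1 p [ 575.6 -113.6   32.9] yaw -10.07 F [ -3.  -14.3   3.5] M [-2.69  0.51  0.  ] tool z [-7.0e-04 -9.4e-03 -1.0e+00]
reader xy [ 49.2 -49.7] F [ -0.5 -14.6]
blue 0.0635 [219 279  30  16 388] (array([564.9, -95.3]), array([ 5.9, 10.8]), 81.57) 0.06595590820254421
blue 0.0635 [300 279  27  16 354] (array([ 593.8, -100.3]), array([5.5, 9.8]), 82.27) 0.06597137353993231
cap 3299 (array([593.4, -17.3]), array([11.9, 17.3]), 80.14) 0.0857 [178. 163.  52.]
cap 3537 (array([589.5, -37.7]), array([17.1, 17.1]), 11.8) 0.0857 [ 58. 110. 170.]
cap 2363 (array([581.6, -84.5]), array([17.3, 17.1]), 56.37) 0.0857 [180. 183. 185.]
cap 258 (array([ 544.8, -110.5]), array([13.9,  6.4]), 39.64) 0.0876 [38. 40. 42.]
cap 243 (array([ 606.1, -120.9]), array([ 5.9, 13.6]), 29.13) 0.0876 [39. 40. 41.]
```

14.6 N didn't move it, so it is firmly against the left fence. I'll back off, go over it again, and open the fingers to straddle the rack.

Call:
play_rows --targets '[0, 0, 0, -0.05, 0, 0, 1, 0, 0, 0, -0.03, 0, 0, 1, 0, 0, 0, 0, 0, -0.12, 1, 0, 0, 0, 0, 0, -0.13, 0, 0, 0, 0, 0, 0, -0.11, -0.6]'

```text
time: 10.78
position: [0.572, -0.1281, 0.123]
ee_rot: [-2.404, -2.021, -0.001]
contact_force: [-0.1, 0.5, 0.8]
finger_gap: 0.0355
grip_force: 0.0
```

Call:
play_rows --targets '[0, 0, 0, 0.12, 0.006, 0, -0.6, 0, 0, 0, 0.16, 0, 0, -0.6, 0, 0, 0, 0.14, 0, 0, -0.6, 0, 0, 0, 0, 0, 0, -0.6, 0, 0, 0, 0, 0, 0, -0.6]'

```text
time: 11.4
position: [0.5914, -0.0254, 0.1219]
ee_rot: [-2.404, -2.021, 0.001]
contact_force: [-0.3, -0.3, -0.2]
finger_gap: 0.0684
grip_force: 0.0
```

```bash
python3 st.py; python3 look.py wrist p 0
```

```text
t 11.4 p [591.4 -25.4 121.9] yaw -9.88 F [-0.3 -0.3 -0.2] M [-0.    0.02 -0.01] tool z [-8.e-04  1.e-04 -1.e+00]
reader xy [49.5 39.8] F [-0.2 -0.3]
blue 0.054 [ 240  125   66  208 5981] (array([591.7, -26.9]), array([141.4,  39.3]), 80.07) 0.060185474864974164
blue 0.0635 [238 116  70   9 616] (array([604.6,  45.6]), array([ 4.5, 39.2]), 80.2) 0.06615101778335754
blue 0.0635 [244 331  15   9 121] (array([565.2, -95. ]), array([6.2, 9.9]), 80.38) 0.06593237920617628
blue 0.0635 [286 331  14   9 108] (array([ 593.7, -100.1]), array([6. , 9.2]), 78.73) 0.06599615270299723
blue 0.012 [ 238  116   70  224 9127] (array([591.8, -26.4]), array([150.7,  39.4]), 80.0) 0.059984462807922606
fence [ 231   95   93   75 2707] (array([605.9,  36.4]), array([46.3, 57.9]), 79.8)
fence [300 277  15  45 610] (array([607.8, -88.4]), array([35.9, 10.7]), 79.52)
cap 834 (array([602.2,  32.5]), array([16.9, 16.8]), 57.4) 0.0857 [171.  78.  59.]
cap 677 (array([594.2, -13.9]), array([16.7, 16.6]), 55.43) 0.0857 [175. 160.  49.]
cap 623 (array([589.7, -37.4]), array([16.7, 17.3]), 79.12) 0.0857 [ 54. 104. 160.]
cap 527 (array([581.6, -84.4]), array([16.8, 16.9]), 34.88) 0.0857 [174. 177. 178.]
```

The rack measures at the seat: (591.8, −26.4), yaw −10.0°. I'll go down, narrow the fingers, seat it once more against the far fence, and let it stand.

Call:
play_rows --targets '[0, 0, 0, -0.003, 0, 0.14, -0.6, 0, 0, 0, 0, 0, 0.14, -0.6, 0, 0, 0, 0, 0, 0.111, -0.6, 0, 0, 0, 0, 0, 0, -0.05, 0, 0, 0, 0, 0, 0, -0.05]'

```text
time: 12.08
position: [0.5922, -0.0269, 0.0253]
ee_rot: [2.405, 2.02, 0.001]
contact_force: [0.4, -0.3, 0.3]
finger_gap: 0.0447
grip_force: 0.0
```

Call:
play_rows --targets '[0, 0, 0, 0, 0.006, 0, -0.05, 0, 0, 0, 0, 0.004, 0, -0.05, 0, 0, 0, 0, 0.004, 0, -0.05, 0, 0, 0, 0, 0, 0, -0.05]'

```text
time: 12.58
position: [0.594, -0.0265, 0.0245]
ee_rot: [-2.404, -2.021, 0.002]
contact_force: [-4.8, 0.2, 3.3]
finger_gap: 0.045
grip_force: 2.6
```

```bash
python3 st.py; python3 look.py wrist q 0 | egrep '0.0635|cap 2|cap 3|fence'
```

```text
t 12.575 p [594.  -26.5  24.5] yaw -9.89 F [-4.8  0.2  3.3] M [0.13 1.04 0.06] tool z [-1.8e-03  2.0e-04 -1.0e+00]
reader xy [52.4 39.3] F [-4.8 -0.7]
blue 0.0635 [ 196  121  135   19 2318] (array([604.5,  45.6]), array([ 5.1, 39.6]), 79.82) 0.0661126086245874
fence [ 190   83  167  130 8317] (array([605.8,  36.4]), array([47. , 58.3]), 80.06)
fence [249 255  35  10 232] (array([595.5,  -7.6]), array([ 4.6, 14.3]), 77.64)
fence [181 270  28  25 298] (array([566.3, -10.6]), array([12. ,  3.4]), 19.48)
fence [323 270  40  62 607] (array([618.7, -26.7]), array([23.1, 14. ]), 43.53)
cap 3547 (array([602.1,  32.6]), array([17.2, 17.1]), 64.17) 0.0857 [176.  81.  61.]
cap 2458 (array([594.1, -14. ]), array([17.8, 17. ]), 41.2) 0.0857 [175. 160.  47.]
cap 2152 (array([545.4, -15.7]), array([26.2, 15.4]), 79.14) 0.0849 [40. 42. 45.]
cap 226 (array([570.5,  -7.8]), array([ 2.1, 12. ]), 80.25) 0.0843 [26. 27. 28.]
cap 223 (array([623.1, -16.5]), array([ 3.4, 12.3]), 65.73) 0.0843 [26. 27. 28.]
cap 2111 (array([644. , -32.8]), array([26.1, 14.8]), 77.47) 0.085 [37. 38. 41.]
```

Flush at the same place as before. Now I back off and let the rack stand free for about 1.7 s.

Call:
play_rows --targets '[0, 0, 0, 0, -0.014, 0, -0.1, 0, 0, 0, 0, 0, 0, -0.1, 0, 0, 0, 0, 0, 0, -0.1, 0, 0, 0, 0, 0, 0, -0.1, 0, 0, 0, 0, 0, 0, -0.1]'

```text
time: 13.25
position: [0.5918, -0.0262, 0.0244]
ee_rot: [2.405, 2.021, 0.0]
contact_force: [0.2, -0.4, -0.3]
finger_gap: 0.047
grip_force: 0.0
```

Call:
play_rows --targets '[0, 0, 0, 0, 0, 0, -0.1, 0, 0, 0, 0, 0, 0, -0.1, 0, 0, 0, 0, 0, 0, -0.1, 0, 0, 0, 0, 0, 0, -0.1, 0, 0, 0, 0, 0, 0, -0.1]'

```text
time: 13.88
position: [0.5916, -0.0261, 0.0245]
ee_rot: [2.405, 2.021, 0.0]
contact_force: [0.4, 0.4, 1.2]
finger_gap: 0.0471
grip_force: 0.0
```

Call:
play_rows --targets '[0, 0, 0, 0, 0, 0, -0.1, 0, 0, 0, 0, 0, 0, -0.1, 0, 0, 0, 0, 0, 0, -0.1, 0, 0, 0, 0, 0, 0, -0.1]'

```text
time: 14.38
position: [0.5916, -0.0261, 0.0244]
ee_rot: [2.405, 2.021, 0.0]
contact_force: [-0.2, -0.9, 0.4]
finger_gap: 0.047
grip_force: 0.0
```

```bash
python3 st.py; python3 look.py wrist r 0 | egrep '0.0635|cap 2|cap 3|fence'
```

```text
t 14.375 p [591.6 -26.1  24.4] yaw -9.9 F [-0.2 -0.9  0.4] M [-0.05 -0.   -0.  ] tool z [ 0. -0. -1.]
reader xy [49.9 39.2] F [-0.  -0.9]
blue 0.0635 [ 204  121  136   18 2334] (array([604.3,  45.8]), array([ 5., 40.]), 80.03) 0.06613633946171418
fence [ 197   83  167  130 8166] (array([605.9,  36.4]), array([46.7, 58.4]), 80.25)
fence [255 255  35  10 237] (array([595.6,  -7.6]), array([ 4.5, 14.3]), 76.87)
fence [178 270  40  60 589] (array([562.7, -18.7]), array([23.2, 14.1]), 80.6)
fence [325 270  41  61 570] (array([622.2, -28.6]), array([22.8, 13.9]), 79.96)
cap 3549 (array([602.1,  32.6]), array([17.2, 17.2]), 55.3) 0.0857 [177.  82.  61.]
cap 2458 (array([594.1, -13.9]), array([17.8, 17.1]), 60.13) 0.0857 [176. 161.  47.]
cap 2266 (array([641.6, -32.1]), array([25.9, 15.9]), 76.46) 0.0848 [39. 41. 43.]
cap 2228 (array([543. , -15.5]), array([27.1, 15.6]), 84.37) 0.0849 [42. 44. 46.]
cap 240 (array([568.4,  -7. ]), array([14.7,  3.7]), 2.79) 0.0845 [26. 27. 29.]
cap 262 (array([620.6, -16. ]), array([ 3.6, 14.9]), 67.21) 0.0844 [26. 27. 29.]
```

Still flush. Now grip and lift straight up by 120 mm.

Call:
play_rows --targets '[0, 0, 0, 0, 0, 0, 0.2, 0, 0, 0, 0, 0, 0, 1, 0, 0, 0, 0, 0, 0, 1, 0, 0, 0, 0, 0, 0, 1]'

```text
time: 14.92
position: [0.5914, -0.0261, 0.0247]
ee_rot: [-2.405, -2.021, 0.0]
contact_force: [-2.8, -0.1, 6.4]
finger_gap: 0.0386
grip_force: 60.7
```

Call:
play_rows --targets '[0, 0, 0, 0, 0, -0.01, 1, 0, 0, 0, 0, 0, -0.02, 1, 0, 0, 0, 0, 0, -0.03, 1, 0, 0, 0, 0, 0, -0.03, 1, 0, 0, 0, 0, 0, -0.03, 1]'

```text
time: 15.55
position: [0.5914, -0.0261, 0.0549]
ee_rot: [-2.405, -2.021, 0.0]
contact_force: [-0.1, 0.3, -1.0]
finger_gap: 0.0387
grip_force: 60.4
```

Call:
play_rows --targets '[0, 0, 0, 0, 0, -0.04, 1, 0, 0, 0, 0, 0, -0.05, 1, 0, 0, 0, 0, 0, -0.06, 1, 0, 0, 0, 0, 0, -0.06, 1, 0, 0, 0, 0, 0, -0.05, 1]'

```text
time: 16.18
position: [0.592, -0.0262, 0.1208]
ee_rot: [2.404, 2.021, 0.001]
contact_force: [0.6, 0.1, -2.2]
finger_gap: 0.0382
grip_force: 60.3
```

Call:
play_rows --targets '[0, 0, 0, 0, 0, -0.04, 1, 0, 0, 0, 0, 0, -0.03, 1, 0, 0, 0, 0, 0, -0.02, 1, 0, 0, 0, 0, 0, -0.01, 1, 0, 0, 0, 0, 0, 0, 1]'

```text
time: 16.8
position: [0.5916, -0.0261, 0.1443]
ee_rot: [-2.405, -2.021, 0.0]
contact_force: [0.1, -0.5, -2.3]
finger_gap: 0.0384
grip_force: 60.3
```

Call:
play_rows --targets '[0, 0, 0, 0, 0, 0, 1, 0, 0, 0, 0, 0, 0, 1, 0, 0, 0, 0, 0, 0, 1, 0, 0, 0, 0, 0, 0, 1]'

```text
time: 17.3
position: [0.5916, -0.0261, 0.1444]
ee_rot: [-2.405, -2.021, 0.0]
contact_force: [-0.1, -0.0, -2.1]
finger_gap: 0.0382
grip_force: 60.3
```

```bash
python3 st.py; python3 look.py wrist s 0.12 | egrep 'blue|cap 2|cap 3'; python3 look.py side s2 0.12|egrep 'blue|cap'
python3 - <<'E'
import cv2,numpy as np
a=cv2.imread("pics/s.png");b=cv2.imread("pics/s2.png")[60:290,180:420]
cv2.imwrite("pics/t.png",np.hstack([cv2.resize(a,(400,300)),cv2.resize(b,(313,300))]))
E
```

```text
t 17.3 p [591.6 -26.1 144.4] yaw -9.9 F [-0.1 -0.  -2.1] M [-0.02  0.   -0.03] tool z [-1.e-04 -0.e+00 -1.e+00]
reader xy [49.9 39.2] F [-0.1 -0. ]
blue 0.054 [216 120 112   2 172] (array([604.8,  48.2]), array([ 0.1, 35.3]), 80.06) 0.1763632237919435
blue 0.054 [  210   139   125   243 12769] (array([596.3,  -3.9]), array([94.7, 40.1]), 80.1) 0.1798459003139185
blue 0.0635 [ 205  121  135   18 2325] (array([604.6,  45.7]), array([ 5. , 39.6]), 80.11) 0.18577593737750497
blue 0.012 [  205   118   135   264 19411] (array([595.5, -15.8]), array([129.4,  42.6]), 80.21) 0.17974194251762388
cap 3529 (array([602.3,  32.5]), array([17.3, 17. ]), 1.67) 0.2054 [179.  83.  62.]
cap 2398 (array([594.5, -14. ]), array([17.2, 17.4]), 43.05) 0.2053 [180. 164.  49.]
blue 0.054 [305 150  32  21 202] (array([584.7, -55.6]), array([101.8,  39. ]), 80.34) 0.17822427236912267
blue 0.012 [302 150  35  41 819] (array([591.6, -44. ]), array([132. ,  52.2]), 74.41) 0.15855448426693897
```

View pics/t.png

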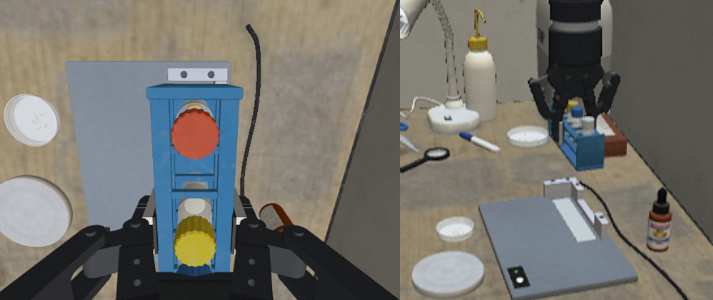

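The rack is held level 120 mm above the seat: the red and yellow caps are upright in the wrist view, and the yellow, blue and white ones show in the side view. The dropper, dish and tin haven't moved, so I'm handing it in.

```bash
python3 -c "
from plant import *
print(job_done())"
```

```text
the job is handed in; nothing more can be done
None
```

The rack stood flush against both fences, untouched, for over a second. It was then gripped and lifted straight up, and it is held still and level about 12 cm above the corner with all four vials standing; the job is handed in.

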